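# Snap the imager's filter stand over and take the picture

### The arm

A 7-joint arm with a two-finger parallel gripper is mounted at the origin on the work surface. World frame = base frame: x ahead of the robot, y to its left, z up, the work surface at z = 0. Lengths are in m, angles in rad, forces in N, time in s.
With the tool pointing down it reaches from about 0.4 to 0.85 m from the base axis. Payload 10.4 kg.
Tool frame: the origin (TCP) lies at the very end of the fingers, on their centre line; the grasp point (between the pads) lies 19 mm behind it (manip.grip_depth is the distance from the TCP to the grasp point, in m); z points along the fingers, y is the direction in which the jaws open and shut (so a half turn about z gives the same grasp; the last joint's range is limited). The gripper opens to 85 mm and grips with 20 to 120 N. Pads are 22 mm wide; open, the fingers measure 114 mm over their backs; the gripper's body (76 mm by 85 mm) begins 54 mm behind the grasp point. The pads swing forward as they close: fully open they stand 13 mm farther back than shut.
Start: joints at [-1.26, 0.332, -0.065, 1.46, 0.022, 1.35, -0.088], TCP at [0.205, 0.591, 0.196] pointing down, gripper open.
Joint ranges: [-2.6, 2.6], [-0.5, 2.12], [-1.47, 1.34], [0.16, 2.42], [-1.27, 4.41], [0.06, 2.06], [-2.6, 2.6]. Speed limits (rad/s): [2.22, 2.22, 2.79, 2.79, 3.14, 3.14, 3.14].

### API

Orientations are given as a unit quaternion [x, y, z, w].
In Python, from workcell import manip gives the robot as it stands.
- The arm moves only by the tool step_arm, never from a script. Its argument "motion" is a list of rows, each a list of 6 numbers: the shift along the tool's x, y, z in mm, then the turn, a rotation vector about the tool's x, y, z in degrees. A call has 1 to 20 rows; each row shifts and turns the pose as measured when the row begins, along the tool's axes as they then stand; what a row does not reach is not made up. A row lasts 1/8 s, in which the tool goes at most 62.5 mm and 10.7 degrees, less where a joint would pass 70% of its speed; a pose out of reach is approached as far as the arm can. A call with a gripper value outside its range is refused whole. "jaw" is the finger opening in mm, from 0 to 85.4, set as the call begins (left out, the last holds). The fingers move at their own pace and stop on an object; "force" is the grip in N (left out, the last holds). Time passes only in rows, so rows that do not move let the fingers close. It gives the time, the measured TCP pose, the force and the opening at its end, in the units of the state.
- manip.get_obs(): the state, without advancing time (a new reading comes with each control period).
- manip.camera(name): name is "scene" or "top"; returns the picture (420x560x3 uint8, blue, green, red); there is no depth.
- manip.camera_info(name): a dict with "camera_matrix" (3x3 intrinsics, pixels), "R" (3x3) and "t" (3): a world point X has camera coordinates R X + t. Camera axes: x right, y down, z forward; pixel columns grow to the right and rows downward; lengths in m; the calibration is good to about 2 mm. A picture is of the moment at which its call begins. camera_info takes no time and is no camera call.
- manip.hand_in(): hands the job in, once; it reports no verdict.
The state is a dict: "clock": time; "joint_pos": joint angles; "joint_velocities": joint speeds; "tau": joint torques, N m; "position": TCP position; "ee_rot": TCP orientation; "ft_force": force on the tool from outside, world axes, zero at the start; "torque": the same for the moment, N m; "grip_width": opening from 0.0 (shut) to 1.0 (fully open).
Only numpy, scipy, OpenCV 4.12 (cv2) and the standard library are available. Lean on these libraries where they do the work, as an engineer would, in place of code of your own. Each camera call takes 0.05 s, during which the arm holds its last target.

### The job

Get the picture of the glass plate on the gel imager: push the imager's sprung filter stand, which leans out towards the robot, back over its dead centre so that it snaps to its rear stop beneath the camera head, then press the push button of the small control box fully down and let go. Do not bump the camera head, do not turn the knob of the other box, and leave everything else where it stands.

Things in the scene. Friction and masses are not known exactly. Their poses are not given: they have to be found in the camera images.
- imager: Gel imager, a fixed grey box 260 mm deep (x), 220 wide (y), 60 high; the middle of its top is a white lit stage. Origin: centre of its underside on the table; its +x points from its front (robot side) to its rear, +y to its left seen from the robot, z up. Two slim posts near its rear corners (112 mm behind the origin, 90 mm either side) carry the camera head.
- stand_hinge (a point): Point on the hinge axis of the filter stand, at the middle of its width: 75 mm above the table, right over the imager's origin. The axis runs along the imager's y.
- stand_top (a point): Centre of the stand's top bar, 130 mm from the hinge axis. The stand is a flat smoked pane in a dark steel frame: 150 mm wide, pane 4 mm thick, side rails 10 mm thick, top bar 12 mm in diameter; it reaches from the hinge to the top bar and swings in the imager's x-z plane. A slim spring strut runs along its left side, 96 mm from the middle. The pane is solid and may be pushed anywhere.
- stand (a joint): Angle of the filter stand (rad): 0 = front stop, leaning 50 degrees from vertical towards the imager's front (start); 0.87 = upright, the over-centre point; 1.745 = rear stop, leaning 50 degrees to the rear. An over-centre spring drives it away from upright to the nearer stop; pushing it off the front stop takes about 7 to 9 N at 100 mm from the hinge, falling to nothing at upright.
- camera: Camera head, a white box fixed above the rear half of the imager: 135 mm deep, 200 wide, underside 290 mm above the table (a black lens hangs 22 mm lower, 70 mm behind the front edge). It overhangs the stand's upright position, so an upright gripper cannot follow the stand past it: tilt the tool. Origin: that of the imager.
- camera_edge (a point): Middle of the camera head's lower front edge: 15 mm in front of the hinge axis, 290 mm above the table.
- shutter_top (a point): Centre of the top of the push button, a steel disc 32 mm in diameter that is pressed straight down into a black housing on a small white control box (100 x 70 mm, 34 high, fixed); the box stands to the left or to the right of the imager.
- shutter (a joint): Travel of the push button (m): 0 = up, 0.006 = fully down; sprung, fully down takes 5 N.
- lamp (a joint): Angle of the black bar knob on the other, alike, white box, on the imager's other side (rad, 0 at the start): leave it.
- glass_plate: Loose glass plate 75 x 80 x 6 mm lying on the stage behind the hinge; origin at the centre of its underside.
- bottle: Amber reagent bottle, 66 mm in diameter, 140 tall; origin under its centre.
- beaker: Glass beaker, 72 mm in diameter, 85 tall; origin under its centre.
- tip_box: Grey box with clear lid, 122 x 87 x 64 mm; origin under its centre.
- comb: White gel comb lying on the table before the imager, 36 x 100 x 6 mm; origin under its spine.
- marker: Black marker pen lying on the table before the imager, 16 mm thick, about 130 long.
- dish: Glass dish, 90 mm in diameter, 18 high; origin under its centre.
There are look-alikes about, which are no part of the job. Leave any green, pink or red look-alike of the part that bears shutter_top alone.

How it is judged:
By the outcome, as a careful person would: the job done as asked, in the order asked, and still so for the second after the job is handed in, with the robot touching nothing.
It also fails if it takes over 40 s, if anything falls off the work surface, if the arm or the gripper's body presses on something with over 40 N, if the wrist force passes 120 N, or if a joint passes its speed limit or range.

## Working session

There is one attempt and no reset: what is moved stays moved. The work goes in short steps, Python scripts to look and compute and a tool call to move; the robot and the scene stay as the last step left them, time stands still between calls to the robot, and variables do not carry over. Pictures are saved under pics/ and viewed, and the job is handed in when it is done.

Besides the shell and the picture viewer there is one more tool, called after "Call:" by a JSON object that holds its "op" and its "data". step_arm: Moves the arm, as the interface text tells. Its arguments: {"type":"object","properties":{"motion":{"type":"array"},"jaw":{"type":"number"},"force":{"type":"number"}},"required":["motion"]}

```bash
mkdir -p pics
python3 - <<'E'
from workcell import manip
import cv2,numpy as np
o=manip.get_obs();print({k:np.round(v,3).tolist() for k,v in o.items()})
for n in("scene","top"):
    cv2.imwrite(f"pics/{n}0.png",manip.camera(n));c=manip.camera_info(n);print(n,{k:np.round(v,3).tolist() for k,v in c.items()})
E
```

```text
{'clock': 0.0, 'joint_pos': [-1.26, 0.333, -0.065, 1.461, 0.022, 1.35, -0.089], 'joint_velocities': [-0.0, -0.001, 0.0, -0.0, 0.0, -0.001, -0.002], 'tau': [0.001, -62.544, 0.049, -39.16, 0.016, 0.01, -0.0], 'position': [0.205, 0.59, 0.195], 'ee_rot': [0.166, 0.986, -0.001, -0.0], 'ft_force': [0.688, -1.107, -0.021], 'torque': [0.005, -0.026, -0.006], 'grip_width': 0.999}
scene {'camera_matrix': [[504.672, 0.0, 289.059], [0.0, 504.672, 209.158], [0.0, 0.0, 1.0]], 'R': [[0.999, 0.043, 0.009], [0.043, -0.912, -0.408], [-0.009, 0.408, -0.913]], 't': [-0.46, 0.038, 1.456]}
top {'camera_matrix': [[545.93, 0.0, 285.228], [0.0, 545.93, 200.06], [0.0, 0.0, 1.0]], 'R': [[0.02, -0.999, 0.025], [-0.992, -0.023, -0.128], [0.128, -0.022, -0.992]], 't': [-0.034, 0.469, 1.461]}
```

View pics/scene0.png

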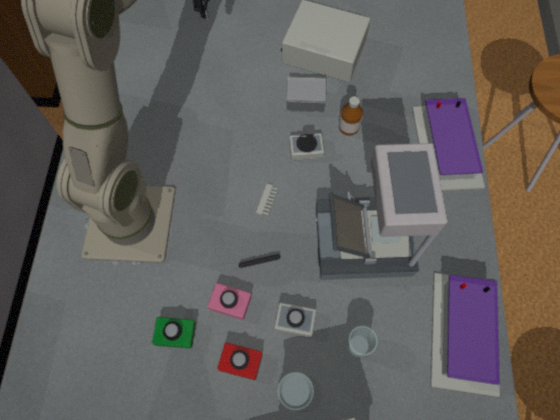

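View pics/top0.png

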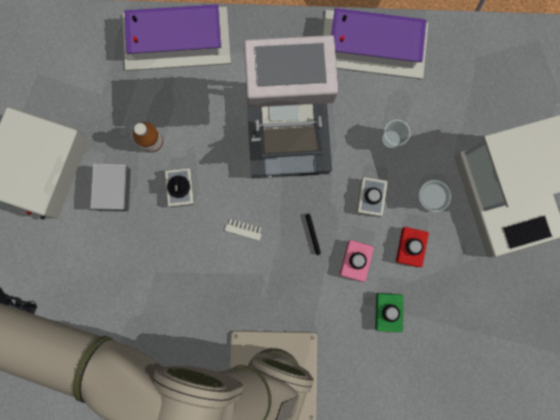

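The scene shows the imager around scene (365,240) and top (290,140). The white button box is at scene (296,318) and top (373,197), and the knob box at top (179,187). I'll enlarge these areas to get exact pixels.

Run:
```python
import cv2,numpy as np
s=cv2.imread("pics/scene0.png");t=cv2.imread("pics/top0.png")
def crop(im,x,y,w,h,f,n):
    c=cv2.resize(im[y:y+h,x:x+w],None,fx=f,fy=f,interpolation=cv2.INTER_CUBIC)
    c=np.clip(c*1.5,0,255).astype(np.uint8)
    for i in range(0,w,10): cv2.line(c,(i*f,0),(i*f,6 if i%50 else 14),(0,255,255),1); 
    for i in range(0,h,10): cv2.line(c,(0,i*f),(6 if i%50 else 14,i*f),(0,255,255),1)
    cv2.imwrite(f"pics/{n}.png",c)
crop(s,270,140,190,150,4,"s1");crop(t,230,30,120,150,4,"t1")
```

```text
(no output)
```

View pics/s1.png

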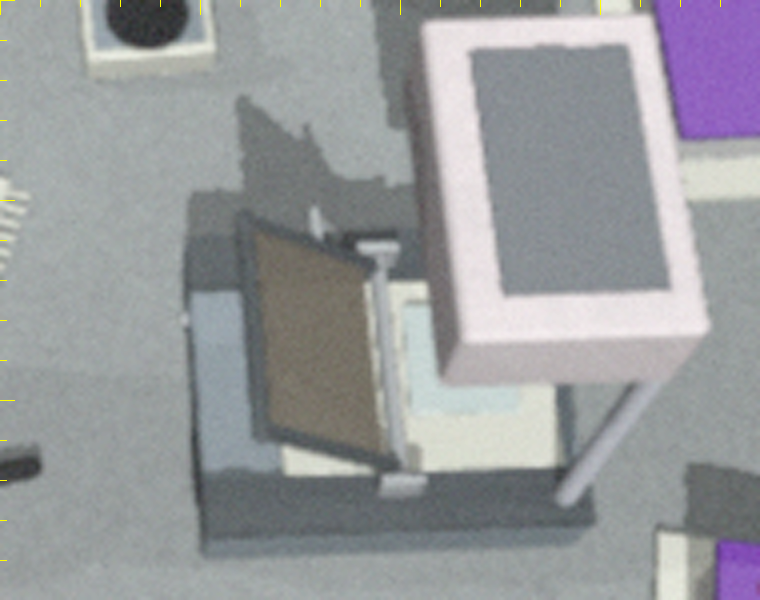

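View pics/t1.png

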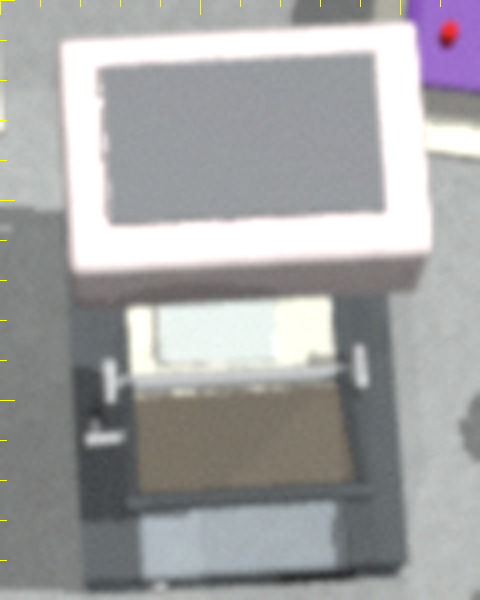

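```bash
cat > h.py <<'E'
from workcell import manip
import numpy as np
C={n:manip.camera_info(n) for n in("scene","top")}
def ray(n,p):
    c=C[n];R=np.array(c["R"]);t=np.array(c["t"]);K=np.array(c["camera_matrix"])
    return -R.T@t, R.T@np.linalg.solve(K,[p[0],p[1],1.])
def onz(n,p,z):
    o,d=ray(n,p);return o+d*(z-o[2])/d[2]
def tri(ps,pt):
    A=[];b=[]
    for n,p in(("scene",ps),("top",pt)):
        o,d=ray(n,p);d/=np.linalg.norm(d);P=np.eye(3)-d[:,None]*d;A.append(P);b.append(P@o)
    return np.linalg.lstsq(np.vstack(A),np.hstack(b),rcond=None)[0]
def proj(n,X):
    c=C[n];q=np.array(c["camera_matrix"])@(np.array(c["R"])@X+c["t"]);return q[:2]/q[2]
E
python3 - <<'E'
from h import *
np.set_printoptions(precision=4,suppress=True)
L=[(np.array(a)/4+[270,140],np.array(b)/4+[230,30]) for a,b in [((376,247),(108,383)),((404,488),(362,366)),((244,215),(130,500)),((262,437),(368,488)),((458,385),(428,290)),((418,90),(75,303)),]]
for n,(a,b) in zip("hingeL hingeR topL topR camR camL".split(),L): print(n,tri(a,b),'z75',onz("scene",a,.075),onz("top",b,.075))
# imager top corners in both, z=.06
for a in [(186,236),(202,528),(592,520)]: print('corner S',onz("scene",np.array(a)/4+[270,140],.06))
for a in [(84,577),(405,568)]: print('corner T',onz("top",np.array(a)/4+[230,30],.06))
import cv2
for n,box in(("scene",(270,300,325,340)),("top",(355,175,392,220))):
    im=cv2.imread(f"pics/{n}0.png");x0,y0,x1,y1=box
    cv2.imwrite(f"pics/b_{n}.png",cv2.resize(im[y0:y1,x0:x1],None,fx=10,fy=10,interpolation=cv2.INTER_CUBIC))
E
```

```text
hingeL [0.6633 0.0579 0.0836] z75 [0.6663 0.0626 0.075 ] [0.6638 0.0577 0.075 ]
hingeR [ 0.6808 -0.1133  0.0759] z75 [ 0.6818 -0.1126  0.075 ] [ 0.6802 -0.1135  0.075 ]
topL [0.5659 0.0391 0.164 ] z75 [0.5741 0.0829 0.075 ] [0.5839 0.0408 0.075 ]
topR [ 0.5792 -0.111   0.1567] z75 [ 0.5877 -0.0813  0.075 ] [ 0.5961 -0.1186  0.075 ]
camR [ 0.6688 -0.13    0.3035] z75 [ 0.7201 -0.0379  0.075 ] [ 0.7345 -0.1578  0.075 ]
camL [0.6595 0.072  0.2781] z75 [0.6988 0.1893 0.075 ] [0.7187 0.0815 0.075 ]
corner S [0.5345 0.0718 0.06  ]
corner S [ 0.5497 -0.1417  0.06  ]
corner S [ 0.809  -0.1241  0.06  ]
corner T [0.5335 0.0707 0.06  ]
corner T [ 0.545  -0.1456  0.06  ]
```

```bash
python3 -c "
import cv2,numpy as np
a=cv2.imread('pics/b_scene.png');b=cv2.imread('pics/b_top.png');h=max(a.shape[0],b.shape[0])
c=np.zeros((h,920,3),np.uint8);c[:a.shape[0],:550]=a;c[:b.shape[0],550:]=b
cv2.imwrite('pics/b.png',c[:, :])
cv2.imwrite('pics/b.png',cv2.resize(c,None,fx=.8,fy=.8))"
```

```text
(no output)
```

View pics/b.png

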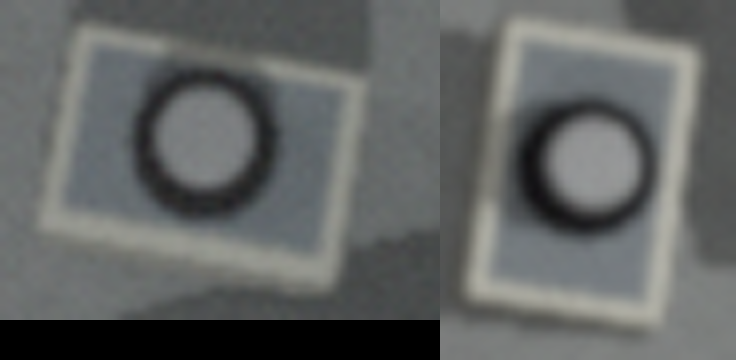

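```bash
cat >> h.py <<'E'
from scipy.spatial.transform import Rotation as Ro
np.set_printoptions(precision=4,suppress=True)
H=np.array([.671,-.028,0]);yw=np.radians(4.2)
U=np.array([np.cos(yw),np.sin(yw),0]);V=np.array([-U[1],U[0],0]);Z=np.array([0,0,1.])
def W(x,y,z): return H+U*x/1000+V*y/1000+Z*z/1000   # local mm -> world
def loc(p): d=np.array(p)-H; return np.round([d@U*1000,d@V*1000,p[2]*1000],1)
def tool(el,yawoff=0): # tool z el deg below horizontal, forward
    u=Ro.from_rotvec([0,0,np.radians(yawoff)]).apply(U);v=Ro.from_rotvec([0,0,np.radians(yawoff)]).apply(V)
    e=np.radians(el);z=u*np.cos(e)-Z*np.sin(e);return Ro.from_matrix(np.c_[np.cross(v,z),v,z])
def rows(P,R,target,Rt,n):
    out=[];rv=(R.inv()*Rt).as_rotvec()/n
    for i in range(n):
        Ri=R*Ro.from_rotvec(rv*i)
        out.append(np.r_[Ri.inv().apply((target-P)/n)*1000,np.degrees(rv)].round(1).tolist())
    return out
def st():
    o=manip.get_obs();R=Ro.from_quat(o["ee_rot"]);P=np.array(o["position"]);z=R.apply([0,0,1])
    print("t",round(float(o["clock"]),2),"P",P,"loc",loc(P),"el",np.degrees(np.arcsin(-z[2])).round(1),"az",np.degrees(np.arctan2(z[1],z[0])).round(1),"q",np.array(o["joint_pos"]),"F",np.array(o["ft_force"]).round(1),"w",o["grip_width"])
    return P,R
E
python3 - <<'E'
from h import *
P,R=st()
b=tri((295.6,317.1),(374,195.4));print("button",b,loc(b),onz("scene",(295.6,317.1),.05),onz("top",(374,195.4),.05))
for r in rows(P,R,np.array([.36,.3,.3]),tool(90),7):print(r)
for r in rows(np.array([.36,.3,.3]),tool(90),np.array([.46,-.03,.3]),tool(75),7):print(r)
E
```

```text
t 0.1 P [0.2047 0.5902 0.1955] loc [-419.8  650.6  195.5] el 89.9 az -106.1 q [-1.2596  0.3328 -0.0647  1.4608  0.0216  1.3499 -0.0885] F [0.  0.8 0.2] w 1.002361219849219
button [ 0.4868 -0.2627  0.0509] [-200.9 -220.6   50.9] [ 0.4884 -0.262   0.05  ] [ 0.4853 -0.2634  0.05  ]
[-34.5, -31.9, -14.9, -0.0, -0.0, -3.3]
[-32.6, -33.9, -14.9, -0.0, -0.0, -3.3]
[-30.6, -35.7, -14.9, -0.0, -0.0, -3.3]
[-28.5, -37.4, -14.9, -0.0, -0.0, -3.3]
[-26.3, -39.0, -14.9, -0.0, -0.0, -3.3]
[-24.0, -40.5, -14.9, -0.0, -0.0, -3.3]
[-21.6, -41.8, -14.9, -0.0, -0.0, -3.3]
[-10.8, -48.1, 0.0, 0.0, -2.1, 0.0]
[-10.8, -48.1, 0.4, 0.0, -2.1, 0.0]
[-10.8, -48.1, 0.8, 0.0, -2.1, 0.0]
[-10.7, -48.1, 1.2, 0.0, -2.1, 0.0]
[-10.7, -48.1, 1.6, 0.0, -2.1, 0.0]
[-10.6, -48.1, 2.0, 0.0, -2.1, 0.0]
[-10.5, -48.1, 2.4, 0.0, -2.1, 0.0]
```

Call:
{"op": "step_arm", "data": {"motion": [[-34.5, -32, -15, 0, 0, -3.3], [-32.5, -34, -15, 0, 0, -3.3], [-30.5, -36, -15, 0, 0, -3.3], [-28.5, -37.5, -15, 0, 0, -3.3], [-26, -39, -15, 0, 0, -3.3], [-24, -40.5, -15, 0, 0, -3.3], [-21.5, -42, -15, 0, 0, -3.3], [-11, -48, 0, 0, -2, 0], [-11, -48, 0.5, 0, -2, 0], [-11, -48, 1, 0, -2, 0], [-11, -48, 1, 0, -2, 0], [-11, -48, 1.5, 0, -2, 0], [-10.5, -48, 2, 0, -2, 0], [-10.5, -48, 2.5, 0, -2, 0]], "jaw": 0, "force": 60}}

```text
clock: 1.85
position: [0.4702, -0.048, 0.3009]
ee_rot: [-0.044, 0.991, 0.002, 0.123]
ft_force: [1.4, 0.6, 0.1]
grip_width: 0.004
```

Run:
```python
from h import *
P,R=st()
for r in rows(P,R,W(-220,0,240),tool(55),8):print(r)
```

```text
t 1.85 P [ 0.4702 -0.048   0.3009] loc [-201.7   -5.2  300.9] el 75.9 az 3.5 q [-0.6662 -0.3537  0.5264  1.8947  0.2025  1.3112  1.4855] F [1.4 0.6 0.1] w 0.0037494460272649074
[4.1, 0.7, 6.8, -0.0, -2.6, 0.1]
[4.4, 0.7, 6.6, -0.0, -2.6, 0.1]
[4.7, 0.7, 6.4, -0.0, -2.6, 0.1]
[5.0, 0.7, 6.2, -0.0, -2.6, 0.1]
[5.2, 0.7, 6.0, -0.0, -2.6, 0.1]
[5.5, 0.7, 5.7, -0.0, -2.6, 0.1]
[5.8, 0.7, 5.5, -0.0, -2.6, 0.1]
[6.0, 0.7, 5.2, -0.0, -2.6, 0.1]
```

Run:
```python
from h import *
P,R=st()
for r in rows(P,R,W(-165,0,170),tool(60),8):print(r)
```

```text
t 1.85 P [ 0.4702 -0.048   0.3009] loc [-201.7   -5.2  300.9] el 75.9 az 3.5 q [-0.6662 -0.3537  0.5264  1.8947  0.2025  1.3112  1.4855] F [1.4 0.6 0.1] w 0.0037494460272649074
[-0.5, 0.7, 17.0, -0.0, -2.0, 0.1]
[0.1, 0.7, 17.0, -0.0, -2.0, 0.1]
[0.7, 0.7, 17.0, -0.0, -2.0, 0.1]
[1.3, 0.7, 16.9, -0.0, -2.0, 0.1]
[1.9, 0.7, 16.9, -0.0, -2.0, 0.1]
[2.5, 0.7, 16.8, -0.0, -2.0, 0.1]
[3.1, 0.7, 16.7, -0.0, -2.0, 0.1]
[3.6, 0.7, 16.6, -0.0, -2.0, 0.1]
```

Call:
{"op": "step_arm", "data": {"motion": [[-0.5, 0.7, 17, 0, -2, 0], [0, 0.7, 17, 0, -2, 0], [0.7, 0.7, 17, 0, -2, 0], [1.3, 0.7, 17, 0, -2, 0], [2, 0.7, 17, 0, -2, 0], [2.5, 0.7, 17, 0, -2, 0], [3, 0.7, 17, 0, -2, 0.4], [3.5, 0.7, 16.5, 0, -2, 0.4]]}}

```text
clock: 2.85
position: [0.5076, -0.0445, 0.1654]
ee_rot: [-0.032, 0.964, 0.011, 0.264]
ft_force: [0.2, -0.1, 0.2]
grip_width: -0.001
```

Run:
```python
from h import *
import cv2
P,R=st()
cv2.imwrite("pics/s2.png",cv2.resize(manip.camera("scene")[60:340,150:470],None,fx=2.4,fy=2.1))
```

```text
t 2.85 P [ 0.5076 -0.0445  0.1654] loc [-164.1   -4.5  165.4] el 59.3 az 4.2 q [-0.5992 -0.4172  0.5294  2.3047  0.3128  0.6803  1.3938] F [ 0.2 -0.1  0.2] w -0.0013644848672158402
```

View pics/s2.png

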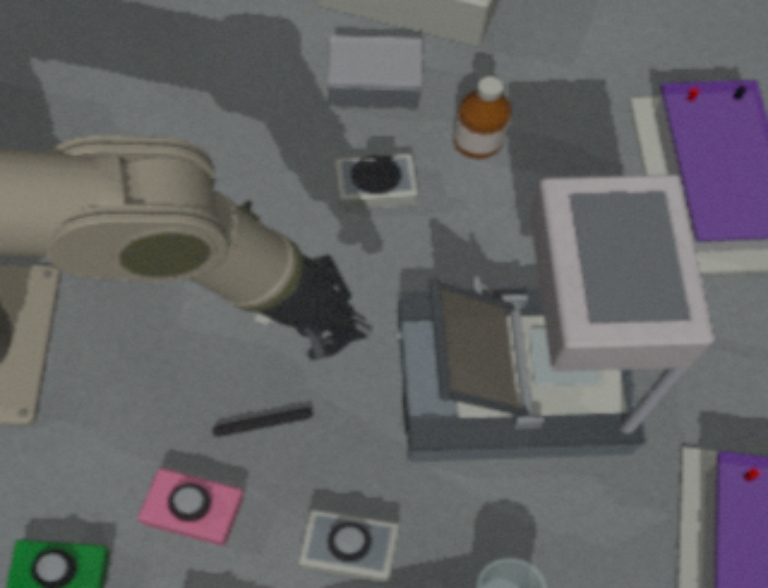

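Run:
```python
from h import *
P,R=st()
for r in rows(P,R,W(-130,0,118),tool(53),4):print(r)
for r in rows(W(-130,0,118),tool(53),W(-95,0,112),tool(50),4):print(r)
```

```text
t 2.9 P [ 0.5061 -0.0444  0.1624] loc [-165.7   -4.3  162.4] el 59.5 az 4.2 q [-0.5989 -0.4163  0.53    2.3098  0.3134  0.6768  1.3929] F [-2.2  0.7 -3.6] w -0.00048134799152183927
[-2.0, 1.1, 14.1, -0.0, -1.6, -0.1]
[-1.6, 1.1, 14.1, -0.0, -1.6, -0.1]
[-1.2, 1.1, 14.2, -0.0, -1.6, -0.1]
[-0.8, 1.1, 14.2, -0.0, -1.6, -0.1]
[-6.1, 0.0, 6.5, -0.0, -0.8, -0.0]
[-6.0, 0.0, 6.5, -0.0, -0.8, -0.0]
[-5.9, 0.0, 6.6, -0.0, -0.8, -0.0]
[-5.8, 0.0, 6.7, -0.0, -0.8, -0.0]
```

Call:
{"op": "step_arm", "data": {"motion": [[-2, 1, 14, 0, -1.6, 0], [-1.6, 1, 14, 0, -1.6, 0], [-1.2, 1, 14, 0, -1.6, 0], [-0.8, 1, 14, 0, -1.6, 0], [-6, 0, 6.5, 0, -0.8, 0], [-6, 0, 6.5, 0, -0.8, 0], [-6, 0, 6.5, 0, -0.8, 0], [-6, 0, 6.5, 0, -0.8, 0]]}}

```text
clock: 3.9
position: [0.5788, -0.0358, 0.1136]
ee_rot: [-0.03, 0.938, 0.013, 0.345]
ft_force: [0.3, -0.6, -0.9]
grip_width: -0.001
```

Run:
```python
from h import *
import cv2
P,R=st()
cv2.imwrite("pics/s3.png",cv2.resize(manip.camera("scene")[140:290,220:420],None,fx=4,fy=4))
for r in rows(P,R,W(-60,0,128),tool(47),4):print(r)
for r in rows(W(-60,0,128),tool(47),W(8,0,150),tool(42),8):print(r)
```

```text
t 3.9 P [ 0.5788 -0.0358  0.1136] loc [-92.5  -1.1 113.6] el 49.6 az 4.0 q [-0.677  -0.2015  0.6685  2.3766  0.2746  0.2273  1.4176] F [ 0.3 -0.6 -0.9] w -0.0008734575389280116
[-8.5, 0.3, 2.5, -0.0, -0.7, -0.1]
[-8.5, 0.3, 2.6, -0.0, -0.7, -0.1]
[-8.5, 0.3, 2.7, -0.0, -0.7, -0.1]
[-8.4, 0.3, 2.8, -0.0, -0.7, -0.1]
[-8.1, 0.0, 3.8, 0.0, -0.6, 0.0]
[-8.1, 0.0, 3.9, 0.0, -0.6, 0.0]
[-8.0, 0.0, 4.0, 0.0, -0.6, 0.0]
[-8.0, 0.0, 4.0, 0.0, -0.6, 0.0]
[-7.9, 0.0, 4.1, 0.0, -0.6, 0.0]
[-7.9, 0.0, 4.2, 0.0, -0.6, 0.0]
[-7.8, 0.0, 4.3, 0.0, -0.6, 0.0]
[-7.8, 0.0, 4.4, 0.0, -0.6, 0.0]
```

View pics/s3.png

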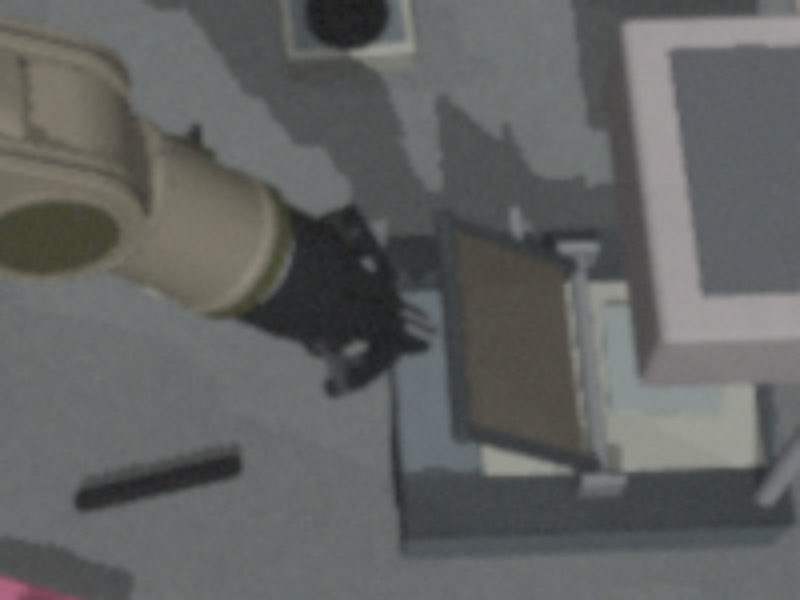

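Call:
{"op": "step_arm", "data": {"motion": [[-8.5, 0, 2, 0, 0, 0], [-8.5, 0, 2, 0, 0, 0], [-8.5, 0, 2, 0, 0, 0], [-8.5, 0, 2.5, 0, 0, 0]]}}

```text
clock: 4.45
position: [0.6064, -0.0339, 0.1237]
ee_rot: [-0.031, 0.941, 0.013, 0.338]
ft_force: [-7.1, 0.3, 0.7]
grip_width: 0.001
```

Run:
```python
from h import *
import cv2
P,R=st()
cv2.imwrite("pics/s4.png",cv2.resize(manip.camera("scene")[140:290,220:420],None,fx=4,fy=4))
for r in rows(P,R,W(10,0,150),tool(46),10):print(r)
```

```text
t 4.45 P [ 0.6064 -0.0339  0.1237] loc [-64.8  -1.1 123.7] el 50.5 az 4.0 q [-0.7829 -0.1493  0.7739  2.3001  0.1747  0.2627  1.506 ] F [-7.1  0.3  0.7] w 0.0008378910707865867
[-7.4, 0.2, 2.7, -0.0, -0.4, -0.0]
[-7.4, 0.2, 2.8, -0.0, -0.4, -0.0]
[-7.4, 0.2, 2.9, -0.0, -0.4, -0.0]
[-7.4, 0.2, 2.9, -0.0, -0.4, -0.0]
[-7.4, 0.2, 3.0, -0.0, -0.4, -0.0]
[-7.3, 0.1, 3.0, -0.0, -0.4, -0.0]
[-7.3, 0.1, 3.1, -0.0, -0.4, -0.0]
[-7.3, 0.1, 3.1, -0.0, -0.4, -0.0]
[-7.3, 0.1, 3.2, -0.0, -0.4, -0.0]
[-7.2, 0.1, 3.3, -0.0, -0.4, -0.0]
```

View pics/s4.png

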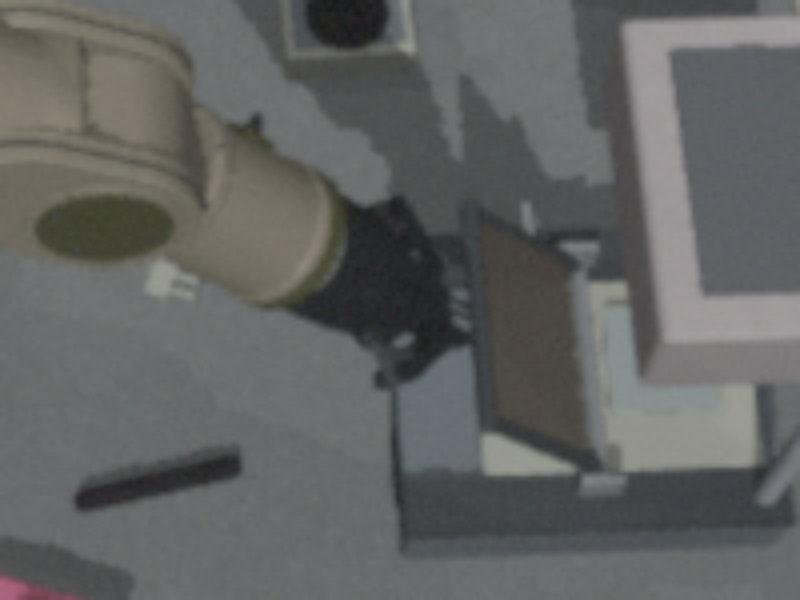

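The stand is lifting: its top bar is now at about (475,210)-(490,425) in the crop, up from (445,215)-(460,435). The fingers are under the bar and the force is about 7 N, so I'll keep pushing.

Call:
{"op": "step_arm", "data": {"motion": [[-7.5, 0, 3, 0, -0.4, 0], [-7.5, 0, 3, 0, -0.4, 0], [-7.5, 0, 3, 0, -0.4, 0], [-7.5, 0, 3, 0, -0.4, 0], [-7.5, 0, 3, 0, -0.4, 0], [-7.5, 0, 3, 0, -0.4, 0], [-7.5, 0, 3, 0, -0.4, 0]]}}

```text
clock: 5.38
position: [0.6575, -0.0295, 0.1382]
ee_rot: [-0.031, 0.934, 0.014, 0.355]
ft_force: [-3.9, -0.7, -0.0]
grip_width: 0.001
```

Run:
```python
from h import *
import cv2
P,R=st()
cv2.imwrite("pics/s5.png",cv2.resize(manip.camera("scene")[140:290,220:420],None,fx=4,fy=4))
for r in rows(P,R,W(10,0,150),tool(46),4):print(r)
```

```text
t 5.38 P [ 0.6575 -0.0295  0.1382] loc [-13.6  -0.5 138.2] el 48.4 az 4.2 q [-0.9976 -0.0403  1.0149  2.2122 -0.1501  0.2299  1.7998] F [-3.9 -0.7 -0. ] w 0.0005138857743152495
[-6.4, 0.2, 1.7, -0.0, -0.6, -0.1]
[-6.3, 0.2, 1.8, -0.0, -0.6, -0.1]
[-6.3, 0.1, 1.8, -0.0, -0.6, -0.1]
[-6.3, 0.1, 1.9, -0.0, -0.6, -0.1]
```

View pics/s5.png

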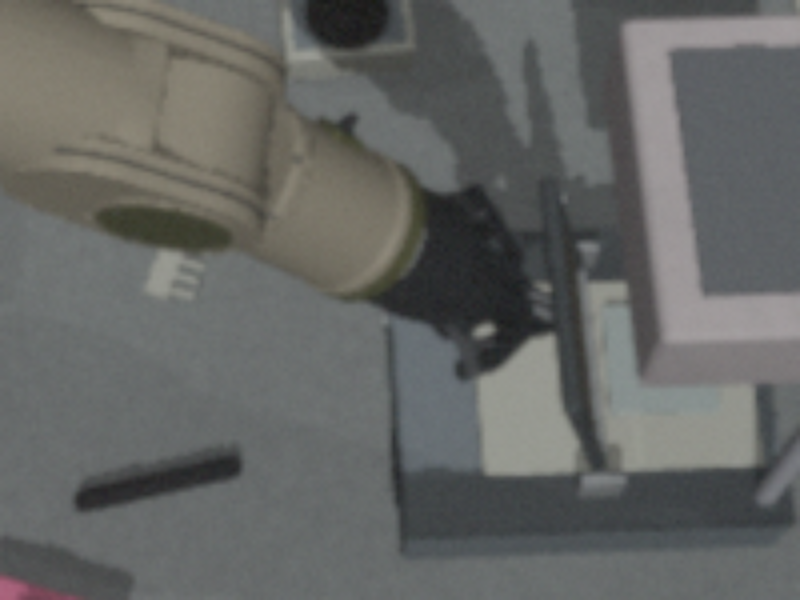

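It is nearly upright, with the bar at x≈555-575 in the crop, about level with the hinge. The camera front edge is well clear of the gripper. I'll push it over.

Call:
{"op": "step_arm", "data": {"motion": [[-6.5, 0, 2, 0, -0.5, 0], [-6.5, 0, 2, 0, -0.5, 0], [-6.5, 0, 2, 0, -0.5, 0], [-6.5, 0, 2, 0, -0.5, 0]]}}

```text
clock: 5.92
position: [0.682, -0.0268, 0.1493]
ee_rot: [-0.031, 0.928, 0.015, 0.37]
ft_force: [-0.4, -1.2, -1.6]
grip_width: -0.001
```

Run:
```python
from h import *
import cv2
P,R=st()
cv2.imwrite("pics/s6.png",cv2.resize(manip.camera("scene")[140:290,220:420],None,fx=4,fy=4))
for r in rows(P,R,W(-150,0,180),tool(58),8):print(r)
```

```text
t 5.92 P [ 0.682  -0.0268  0.1493] loc [ 11.1   0.4 149.3] el 46.5 az 4.3 q [-1.0396  0.0237  1.0766  2.1762 -0.4413  0.2174  2.0627] F [-0.4 -1.2 -1.6] w -0.0008701031413562792
[12.0, -0.1, -16.6, 0.0, 1.4, -0.0]
[12.4, -0.1, -16.3, 0.0, 1.4, -0.0]
[12.8, -0.1, -16.0, 0.0, 1.4, -0.0]
[13.2, -0.1, -15.7, 0.0, 1.4, -0.0]
[13.6, -0.1, -15.4, 0.0, 1.4, -0.0]
[14.0, -0.1, -15.0, 0.0, 1.4, -0.0]
[14.3, -0.1, -14.7, 0.0, 1.4, -0.0]
[14.7, -0.1, -14.3, 0.0, 1.4, -0.0]
```

View pics/s6.png

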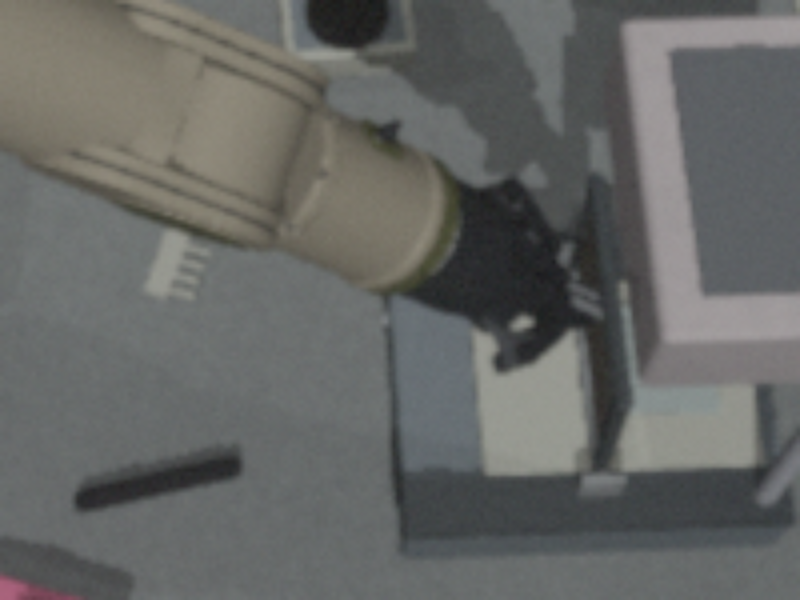

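Call:
{"op": "step_arm", "data": {"motion": [[0, 0, 0, 0, 0, 0], [0, 0, 0, 0, 0, 0]]}}

```text
clock: 6.22
position: [0.683, -0.0265, 0.1503]
ee_rot: [-0.032, 0.928, 0.015, 0.371]
ft_force: [-0.4, -0.7, 0.2]
grip_width: -0.0
```

Run:
```python
from h import *
import cv2
P,R=st()
cv2.imwrite("pics/s7.png",cv2.resize(manip.camera("scene")[140:290,220:420],None,fx=4,fy=4))
```

```text
t 6.22 P [ 0.683  -0.0265  0.1503] loc [ 12.    0.6 150.3] el 46.4 az 4.3 q [-1.0386  0.024   1.0751  2.1745 -0.4416  0.2173  2.0628] F [-0.4 -0.7  0.2] w -0.0004128594745947933
```

View pics/s7.png

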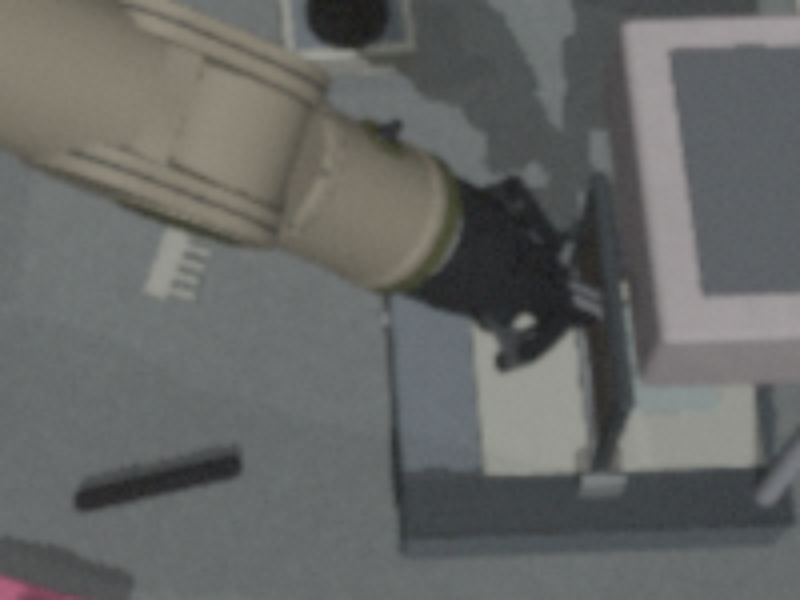

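Run:
```python
from h import *
for a in(-5,0,5,10,15,20,30,40,50):
    x=130*np.sin(np.radians(a));z=75+130*np.cos(np.radians(a))
    print(a,[((proj("scene",W(x,s,z))-[220,140])*4).round(0) for s in(75,-75)])
```

```text
-5 [array([587., 184.]), array([610., 406.])]
0 [array([605., 183.]), array([629., 405.])]
5 [array([622., 183.]), array([647., 405.])]
10 [array([640., 184.]), array([665., 405.])]
15 [array([656., 185.]), array([683., 406.])]
20 [array([672., 187.]), array([699., 408.])]
30 [array([701., 193.]), array([729., 412.])]
40 [array([726., 201.]), array([755., 419.])]
50 [array([745., 212.]), array([774., 427.])]
```

Call:
{"op": "step_arm", "data": {"motion": [[-4, 0, 3, 0, 0, 0], [-4, 0, 3, 0, 0, 0], [-4, 0, 3, 0, 0, 0]]}}

```text
clock: 6.65
position: [0.6979, -0.025, 0.1524]
ee_rot: [-0.032, 0.928, 0.016, 0.371]
ft_force: [0.7, 0.1, 0.4]
grip_width: 0.0
```

Run:
```python
from h import *
import cv2
P,R=st();print((proj("scene",P)-[220,140])*4)
cv2.imwrite("pics/s8.png",cv2.resize(manip.camera("scene")[140:290,220:420],None,fx=4,fy=4))
cv2.imwrite("pics/t8.png",cv2.resize(manip.camera("top")[50:200,200:400],None,fx=4,fy=4))
```

```text
t 6.65 P [ 0.6979 -0.025   0.1524] loc [ 27.1   1.  152.4] el 46.4 az 4.4 q [-0.9721  0.0848  1.0241  2.1377 -0.6252  0.2415  2.2157] F [0.7 0.1 0.4] w 0.0004950953139608906
[644.844  321.7157]
```

View pics/s8.png

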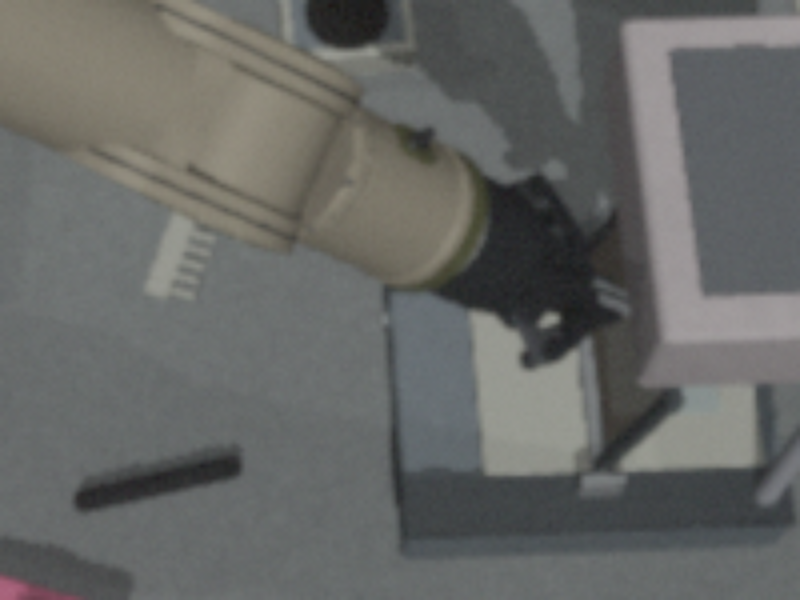

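View pics/t8.png

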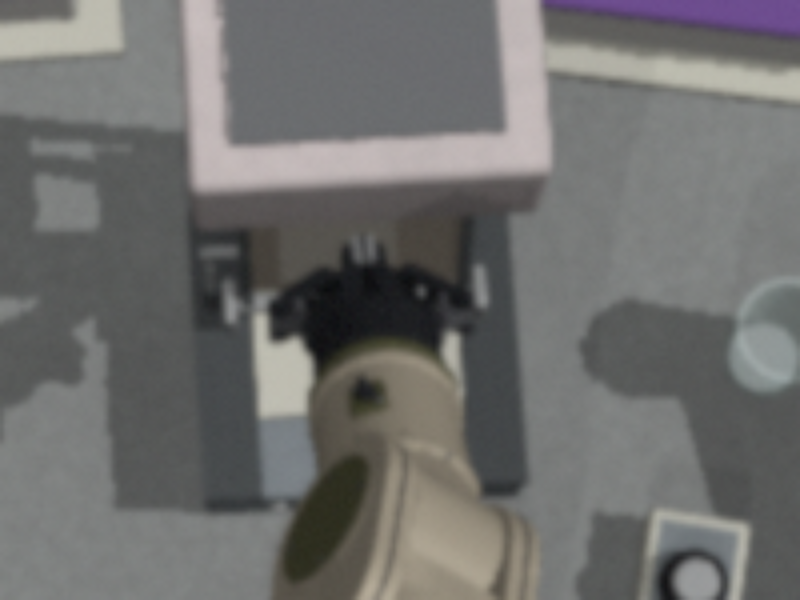

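The stand has snapped back: its right rail now runs from (600,465) to (680,395) and under the camera head. I'll retreat.

Run:
```python
from h import *
P,R=st()
for r in rows(P,R,W(-140,0,200),tool(60),9):print(r)
```

```text
t 6.75 P [ 0.6982 -0.0251  0.1526] loc [ 27.3   0.9 152.6] el 46.4 az 4.4 q [-0.972   0.0851  1.024   2.1373 -0.6244  0.2413  2.2149] F [0.6 0.8 0.3] w 0.0019111468860009905
[9.8, -0.1, -16.6, 0.0, 1.5, -0.0]
[10.3, -0.1, -16.4, 0.0, 1.5, -0.0]
[10.7, -0.1, -16.1, 0.0, 1.5, -0.0]
[11.1, -0.1, -15.8, 0.0, 1.5, -0.0]
[11.5, -0.1, -15.5, 0.0, 1.5, -0.0]
[11.9, -0.1, -15.2, 0.0, 1.5, -0.0]
[12.3, -0.1, -14.9, 0.0, 1.5, -0.0]
[12.7, -0.1, -14.5, 0.0, 1.5, -0.0]
[13.1, -0.1, -14.2, 0.0, 1.5, -0.0]
```

Call:
{"op": "step_arm", "data": {"motion": [[11, 0, -15, 0, 0, 0], [11, 0, -15, 0, 1, 0], [11, 0, -16, 0, 1.5, 0], [11, 0, -16, 0, 1.5, 0], [11.5, 0, -15.5, 0, 1.5, 0]]}}

```text
clock: 7.38
position: [0.6114, -0.0306, 0.1707]
ee_rot: [-0.033, 0.945, 0.014, 0.326]
ft_force: [-0.2, 0.1, -1.2]
grip_width: 0.002
```

Run:
```python
from h import *
P,R=st()
for r in rows(P,R,W(-140,0,210),tool(62),5):print(r)
for r in rows(W(-140,0,210),tool(62),np.array([.487,-.263,.15]),tool(90,-25),8):print(r)
```

```text
t 7.38 P [ 0.6114 -0.0306  0.1707] loc [-59.7   1.7 170.7] el 51.9 az 4.5 q [-0.8329 -0.2366  0.7779  2.2184  0.2955  0.439   1.403 ] F [-0.2  0.1 -1.2] w 0.001963197300348473
[7.8, -0.3, -16.1, 0.0, 2.0, -0.0]
[8.4, -0.3, -15.8, 0.0, 2.0, -0.0]
[8.9, -0.3, -15.5, 0.0, 2.0, -0.0]
[9.5, -0.3, -15.2, 0.0, 2.0, -0.0]
[10.0, -0.3, -14.8, 0.0, 2.0, -0.0]
[10.2, -27.6, 3.1, 0.8, 3.4, 3.1]
[8.5, -28.1, 4.0, 0.8, 3.4, 3.1]
[6.7, -28.4, 4.8, 0.8, 3.4, 3.1]
[4.9, -28.7, 5.6, 0.8, 3.4, 3.1]
[3.0, -28.8, 6.2, 0.8, 3.4, 3.1]
[1.1, -28.8, 6.7, 0.8, 3.4, 3.1]
[-0.9, -28.7, 7.1, 0.8, 3.4, 3.1]
[-2.8, -28.5, 7.4, 0.8, 3.4, 3.1]
```

Call:
{"op": "step_arm", "data": {"motion": [[8, 0, -16, 0, 2, 0], [8.5, 0, -16, 0, 2, 0], [9, 0, -15.5, 0, 2, 0], [9.5, 0, -15, 0, 2, 0], [10, 0, -15, 0, 2, 0], [10, -27.5, 3, 0.8, 3.4, 3.1], [8.5, -28, 4, 0.8, 3.4, 3.1], [6.5, -28.5, 5, 0.8, 3.4, 3.1], [5, -28.5, 5.5, 0.8, 3.4, 3.1], [3, -29, 6, 0.8, 3.4, 3.1], [1, -29, 6.5, 0.8, 3.4, 3.1], [-1, -28.5, 7, 0.8, 3.4, 3.1], [-3, -28.5, 7.5, 0.8, 3.4, 3.1]]}}

```text
clock: 9.0
position: [0.4787, -0.27, 0.1525]
ee_rot: [0.193, 0.981, 0.001, -0.0]
ft_force: [0.3, -0.5, 1.1]
grip_width: -0.002
```

Run:
```python
from h import *
import cv2
P,R=st();print((proj("scene",P)-[200,140])*3.5)
for r in rows(P,R,np.array([.487,-.263,.09]),tool(90,-25),3):print(r)
cv2.imwrite("pics/s9.png",cv2.resize(manip.camera("scene")[140:350,200:420],None,fx=3.5,fy=2.8))
```

```text
t 9.0 P [ 0.4787 -0.27    0.1525] loc [-209.5 -227.3  152.5] el 89.9 az 105.0 q [-0.5298  0.3651  1.1802  1.7663 -0.3559  1.2515  1.924 ] F [ 0.3 -0.5  1.1] w -0.0021722802454621536
[323.1595 598.9416]
[-1.7, 3.2, 20.8, 0.0, -0.0, -0.5]
[-1.7, 3.2, 20.8, 0.0, -0.0, -0.5]
[-1.7, 3.2, 20.8, 0.0, -0.0, -0.5]
```

View pics/s9.png

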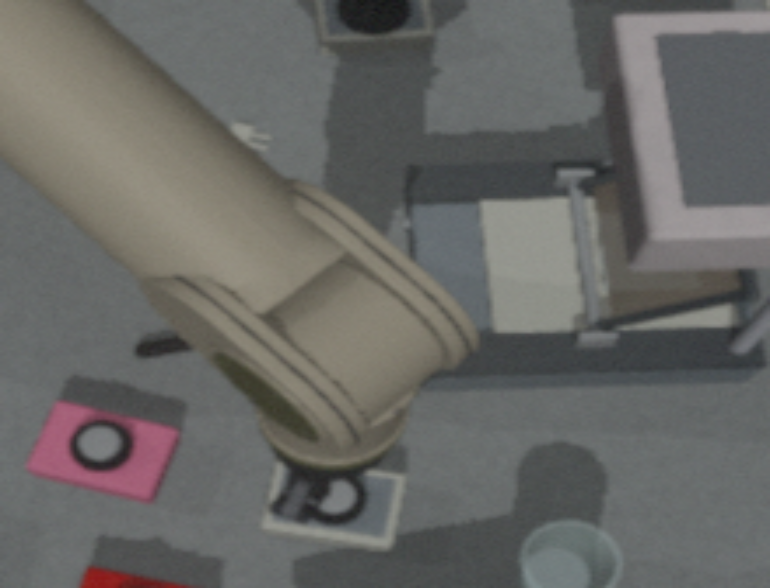

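The stand is at its rear stop, with the pane reaching back under the camera head from (590,320) to (750,290). The gripper is over the white control box. I'll descend to the button.

Call:
{"op": "step_arm", "data": {"motion": [[-1.7, 3.2, 20, 0, 0, 0], [-1.7, 3.2, 20, 0, 0, 0], [-1.7, 3.2, 20, 0, 0, 0], [0, 0, 13, 0, 0, 0], [0, 0, 5, 0, 0, 0]]}}

```text
clock: 9.68
position: [0.4832, -0.2691, 0.0689]
ee_rot: [0.198, 0.98, -0.004, -0.004]
ft_force: [-0.4, -0.1, 1.6]
grip_width: -0.003
```

Run:
```python
from h import *
import cv2
P,R=st();print(R.inv().apply(np.array([.487,-.263,.051])-P)*1000)
cv2.imwrite("pics/s10.png",cv2.resize(manip.camera("scene")[250:370,220:380],None,fx=5,fy=5))
cv2.imwrite("pics/t10.png",cv2.resize(manip.camera("top")[140:260,300:460],None,fx=5,fy=5))
```

```text
t 9.68 P [ 0.4832 -0.2691  0.0689] loc [-204.9 -226.7   68.9] el 89.4 az -149.8 q [-0.4414  0.4796  1.0789  1.8403 -0.4602  1.1107  1.9764] F [-0.4 -0.1  1.6] w -0.003140827539368259
[-1.2399  7.1967 17.8245]
```

View pics/s10.png

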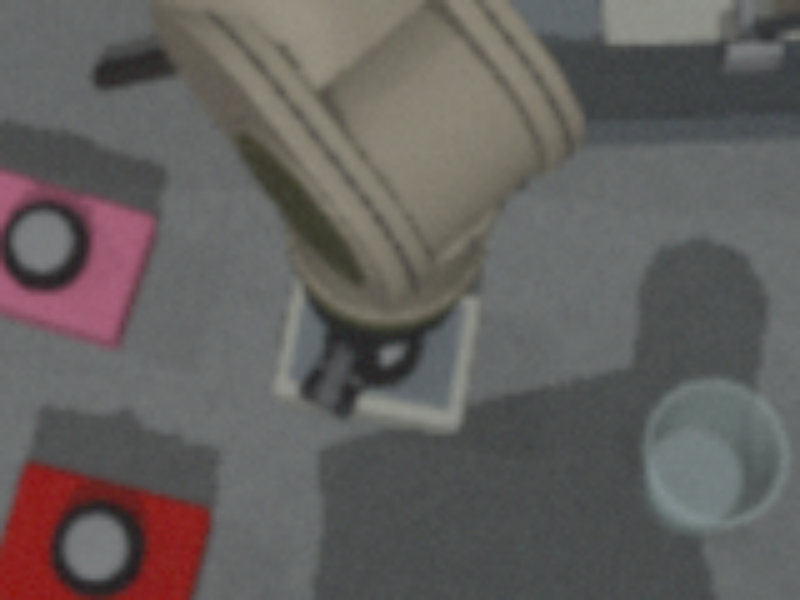

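View pics/t10.png

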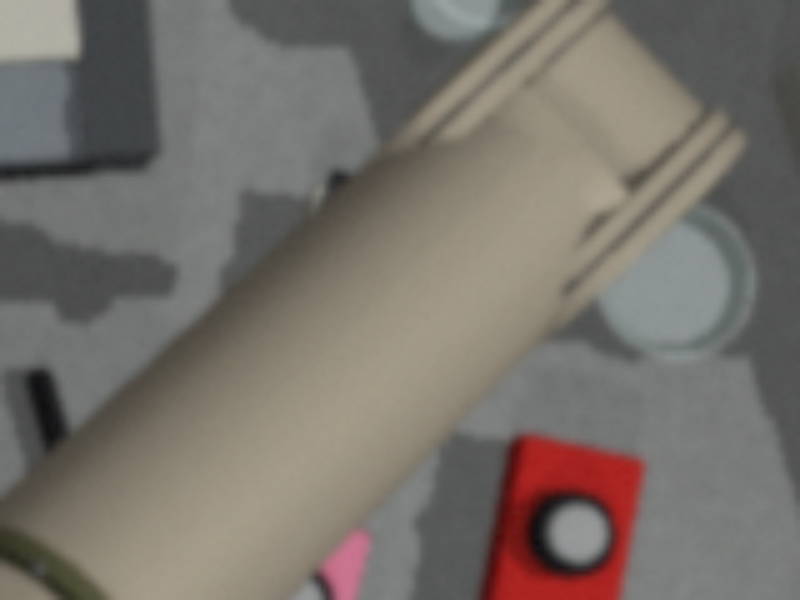

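Call:
{"op": "step_arm", "data": {"motion": [[-1.2, 7.5, 3, 0, 0, 0], [0, 0, 4, 0, 0, 0], [0, 0, 3, 0, 0, 0]]}}

```text
clock: 10.15
position: [0.4886, -0.2625, 0.06]
ee_rot: [0.198, 0.98, -0.004, -0.003]
ft_force: [-0.5, -0.9, 0.4]
grip_width: 0.002
```

Run:
```python
from h import *
P,R=st();print(R.inv().apply(np.array([.487,-.263,.051])-P)*1000)
```

```text
t 10.15 P [ 0.4886 -0.2625  0.06  ] loc [-199.1 -220.6   60. ] el 89.5 az -138.1 q [-0.4443  0.4923  1.0663  1.8459 -0.4746  1.094   1.9714] F [-0.5 -0.9  0.4] w 0.002169972940805065
[ 1.2692 -0.974   9.0277]
```

Call:
{"op": "step_arm", "data": {"motion": [[1.2, -1, 4, 0, 0, 0], [0, 0, 3, 0, 0, 0], [0, 0, 2, 0, 0, 0]]}}

```text
clock: 10.52
position: [0.4868, -0.2633, 0.0504]
ee_rot: [0.198, 0.98, -0.004, -0.003]
ft_force: [0.1, 0.0, -0.1]
grip_width: -0.003
```

Call:
{"op": "step_arm", "data": {"motion": [[0, 0, 2, 0, 0, 0]]}}

```text
clock: 10.65
position: [0.4868, -0.2634, 0.0483]
ee_rot: [0.198, 0.98, -0.004, -0.003]
ft_force: [0.3, 0.1, -0.6]
grip_width: -0.001
```

Call:
{"op": "step_arm", "data": {"motion": [[0, 0, 2, 0, 0, 0]]}}

```text
clock: 10.78
position: [0.4868, -0.2634, 0.0462]
ee_rot: [0.198, 0.98, -0.004, -0.003]
ft_force: [0.3, -0.5, -0.2]
grip_width: 0.001
```

Call:
{"op": "step_arm", "data": {"motion": [[0, 0, 2, 0, 0, 0]]}}

```text
clock: 10.9
position: [0.4868, -0.2635, 0.0441]
ee_rot: [0.198, 0.98, -0.004, -0.003]
ft_force: [0.2, -0.0, 0.2]
grip_width: -0.002
```

Call:
{"op": "step_arm", "data": {"motion": [[0, 0, 2, 0, 0, 0]]}}

```text
clock: 11.02
position: [0.4868, -0.2635, 0.0419]
ee_rot: [0.198, 0.98, -0.004, -0.003]
ft_force: [-0.7, -0.0, -0.3]
grip_width: 0.001
```

Call:
{"op": "step_arm", "data": {"motion": [[0, 0, 2, 0, 0, 0]]}}

```text
clock: 11.15
position: [0.4868, -0.2635, 0.0398]
ee_rot: [0.198, 0.98, -0.004, -0.003]
ft_force: [-0.1, 0.0, 0.2]
grip_width: -0.002
```

Call:
{"op": "step_arm", "data": {"motion": [[0, 0, 2, 0, 0, 0]]}}

```text
clock: 11.28
position: [0.4868, -0.2635, 0.0377]
ee_rot: [0.198, 0.98, -0.004, -0.003]
ft_force: [0.4, 0.0, -0.6]
grip_width: 0.002
```

Call:
{"op": "step_arm", "data": {"motion": [[0, 0, 2, 0, 0, 0]]}}

```text
clock: 11.4
position: [0.4868, -0.2635, 0.0355]
ee_rot: [0.198, 0.98, -0.004, -0.003]
ft_force: [-0.5, 0.5, -1.4]
grip_width: 0.002
```

Run:
```python
from h import *
import cv2
P,R=st()
cv2.imwrite("pics/s11.png",cv2.resize(manip.camera("scene")[290:350,260:340],None,fx=8,fy=8,interpolation=cv2.INTER_CUBIC))
```

```text
t 11.4 P [ 0.4868 -0.2635  0.0355] loc [-201.  -221.3   35.5] el 89.5 az -136.8 q [-0.4168  0.5217  1.0352  1.8677 -0.5064  1.0507  1.9953] F [-0.5  0.5 -1.4] w 0.001990673029129675
```

View pics/s11.png

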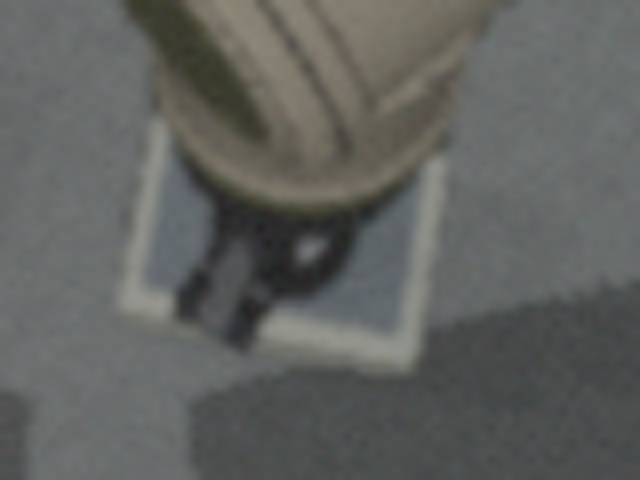

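Call:
{"op": "step_arm", "data": {"motion": [[0, 0, 1.5, 0, 0, 0]]}}

```text
clock: 11.58
position: [0.4867, -0.2635, 0.0338]
ee_rot: [0.198, 0.98, -0.004, -0.003]
ft_force: [-0.2, 1.2, 0.1]
grip_width: 0.002
```

Call:
{"op": "step_arm", "data": {"motion": [[0, 0, 1.5, 0, 0, 0]]}}

```text
clock: 11.7
position: [0.4867, -0.2634, 0.0322]
ee_rot: [0.198, 0.98, -0.004, -0.003]
ft_force: [-0.9, -0.6, 0.8]
grip_width: 0.0
```

Call:
{"op": "step_arm", "data": {"motion": [[0, 0, 1.5, 0, 0, 0]]}}

```text
clock: 11.82
position: [0.4867, -0.2635, 0.0306]
ee_rot: [0.198, 0.98, -0.004, -0.003]
ft_force: [-0.1, -0.5, 0.1]
grip_width: -0.001
```

Call:
{"op": "step_arm", "data": {"motion": [[0, 0, 1.5, 0, 0, 0]]}}

```text
clock: 11.95
position: [0.4867, -0.2635, 0.029]
ee_rot: [0.198, 0.98, -0.004, -0.003]
ft_force: [0.2, 0.7, -0.1]
grip_width: 0.002
```

Call:
{"op": "step_arm", "data": {"motion": [[0, 0, 1.5, 0, 0, 0]]}}

```text
clock: 12.08
position: [0.4866, -0.2635, 0.0273]
ee_rot: [0.198, 0.98, -0.004, -0.003]
ft_force: [0.1, 0.6, -0.3]
grip_width: -0.004
```

Call:
{"op": "step_arm", "data": {"motion": [[0, 0, 1.5, 0, 0, 0]]}}

```text
clock: 12.2
position: [0.4867, -0.2635, 0.0258]
ee_rot: [0.198, 0.98, -0.004, -0.003]
ft_force: [0.6, -0.9, 0.3]
grip_width: 0.003
```

Run:
```python
from h import *
import cv2
P,R=st()
print(proj("scene",P),proj("scene",P+[0,0,.02]),proj("top",P))
cv2.imwrite("pics/s12.png",cv2.resize(manip.camera("scene")[230:380,200:400],None,fx=4,fy=4,interpolation=cv2.INTER_CUBIC))
cv2.imwrite("pics/t12.png",cv2.resize(manip.camera("top")[140:260,300:460],None,fx=5,fy=5))
```

```text
t 12.2 P [ 0.4867 -0.2635  0.0258] loc [-201.1 -221.4   25.8] el 89.5 az -137.5 q [-0.4056  0.5348  1.0217  1.8744 -0.52    1.0343  2.0044] F [ 0.6 -0.9  0.3] w 0.00312633908862721
[294.7312 319.597 ] [294.8826 317.9873] [372.4038 196.1217]
```

View pics/s12.png

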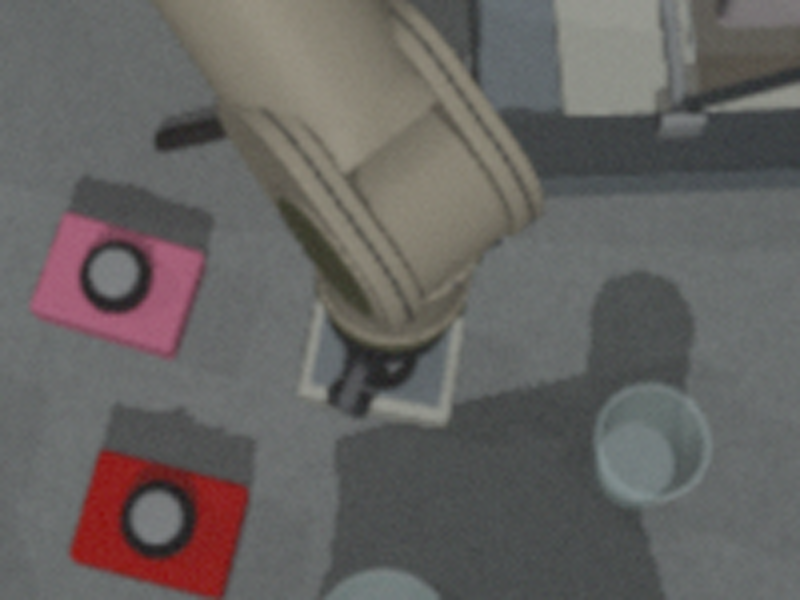

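Call:
{"op": "step_arm", "data": {"motion": [[0, 0, 1.5, 0, 0, 0]]}}

```text
clock: 12.42
position: [0.4866, -0.2635, 0.0242]
ee_rot: [0.198, 0.98, -0.004, -0.003]
ft_force: [-0.2, -0.3, -0.1]
grip_width: 0.0
```

Call:
{"op": "step_arm", "data": {"motion": [[0, 0, 1.5, 0, 0, 0]]}}

```text
clock: 12.55
position: [0.4866, -0.2635, 0.0226]
ee_rot: [0.198, 0.98, -0.004, -0.003]
ft_force: [0.4, -0.4, -0.1]
grip_width: -0.003
```

Call:
{"op": "step_arm", "data": {"motion": [[0, 0, 1.5, 0, 0, 0]]}}

```text
clock: 12.68
position: [0.4866, -0.2635, 0.021]
ee_rot: [0.198, 0.98, -0.004, -0.003]
ft_force: [-0.7, 0.4, 1.9]
grip_width: -0.001
```

Call:
{"op": "step_arm", "data": {"motion": [[0, 0, 1.5, 0, 0, 0]]}}

```text
clock: 12.8
position: [0.4867, -0.2635, 0.0195]
ee_rot: [0.198, 0.98, -0.004, -0.003]
ft_force: [-0.9, 0.2, 1.8]
grip_width: 0.002
```

Contact started at TCP z≈0.022, about 29 mm lower than I triangulated. I'll keep going in small steps until the stop shows in the force.

Call:
{"op": "step_arm", "data": {"motion": [[0, 0, 1.5, 0, 0, 0]]}}

```text
clock: 12.92
position: [0.4867, -0.2635, 0.018]
ee_rot: [0.198, 0.98, -0.003, -0.003]
ft_force: [-2.1, 0.4, 4.1]
grip_width: 0.0
```

Call:
{"op": "step_arm", "data": {"motion": [[0, 0, 1.5, 0, 0, 0]]}}

```text
clock: 13.05
position: [0.4867, -0.2636, 0.0165]
ee_rot: [0.198, 0.98, -0.003, -0.003]
ft_force: [-0.8, 0.7, 4.1]
grip_width: -0.0
```

Call:
{"op": "step_arm", "data": {"motion": [[0, 0, 1.5, 0, 0, 0]]}}

```text
clock: 13.18
position: [0.4867, -0.2635, 0.0151]
ee_rot: [0.198, 0.98, -0.003, -0.003]
ft_force: [-0.6, 0.2, 6.8]
grip_width: -0.0
```

Call:
{"op": "step_arm", "data": {"motion": [[0, 0, 1.5, 0, 0, 0]]}}

```text
clock: 13.3
position: [0.4868, -0.2636, 0.0146]
ee_rot: [0.198, 0.98, -0.003, -0.002]
ft_force: [-9.0, 7.8, 30.3]
grip_width: 0.007
```

Call:
{"op": "step_arm", "data": {"motion": [[0, 0, 1.5, 0, 0, 0]]}}

```text
clock: 13.42
position: [0.4869, -0.2636, 0.0146]
ee_rot: [0.198, 0.98, -0.002, -0.003]
ft_force: [-11.2, 8.1, 31.2]
grip_width: 0.002
```

The stop is firm at z≈0.0146 (30 N), about 6.5 mm after contact, with a spring-like force before it. I'll release.

Call:
{"op": "step_arm", "data": {"motion": [[0, 0, -5, 0, 0, 0], [0, 0, -15, 0, 0, 0], [0, 0, -25, 0, 0, 0], [0, 0, -30, 0, 0, 0], [0, 0, -30, 0, 0, 0], [20, 30, -30, 0, 0, 0], [20, 40, -20, 0, 0, 0], [20, 40, 0, 0, 0, 0], [20, 40, 0, 0, 0, 0], [0, 0, 0, 0, 0, 0]]}}

```text
clock: 14.68
position: [0.4729, -0.0911, 0.1764]
ee_rot: [0.201, 0.98, -0.002, -0.002]
ft_force: [0.6, -0.4, -0.6]
grip_width: 0.003
```

Run:
```python
from h import *
import cv2
P,R=st()
cv2.imwrite("pics/s13.png",manip.camera("scene"))
cv2.imwrite("pics/t13.png",manip.camera("top"))
```

```text
t 14.68 P [ 0.4729 -0.0911  0.1764] loc [-202.2  -48.4  176.4] el 89.7 az -145.6 q [-1.1937 -0.0522  1.2887  1.8976  0.0558  1.2626  1.2442] F [ 0.6 -0.4 -0.6] w 0.002778430100078339
```

View pics/s13.png

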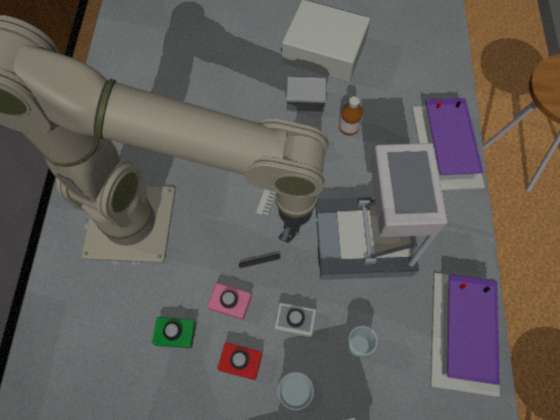

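View pics/t13.png

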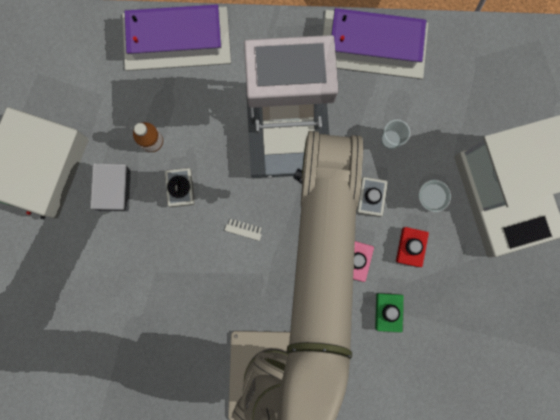

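Run:
```python
from h import *
import cv2
P,R=st();print([proj("scene",P+[0,0,d]).round(1) for d in(0,.03,.07)])
a=cv2.imread("pics/scene0.png");b=cv2.imread("pics/s13.png")
x=cv2.resize(a[290:345,265:325],None,fx=6,fy=6);y=cv2.resize(b[290:345,265:325],None,fx=6,fy=6)
cv2.imwrite("pics/cmp.png",np.vstack([np.hstack([x,y]),cv2.resize(b[180:250,250:370],(720,420))[:260]]))
c=cv2.resize(b[170:260,250:350],None,fx=7,fy=6.5);cv2.imwrite("pics/tip.png",c)
d=cv2.resize(b[190:285,310:440],None,fx=6,fy=6);cv2.imwrite("pics/im.png",d)
```

```text
t 14.78 P [ 0.4726 -0.0954  0.1765] loc [-202.8  -52.7  176.5] el 89.6 az -128.5 q [-1.1863 -0.0477  1.291   1.8965  0.0541  1.2624  1.2483] F [ 0.2 -1.  -0.3] w 0.002797703934446136
[array([292.9, 238.9]), array([293.1, 234.5]), array([293.4, 228.3])]
```

View pics/cmp.png

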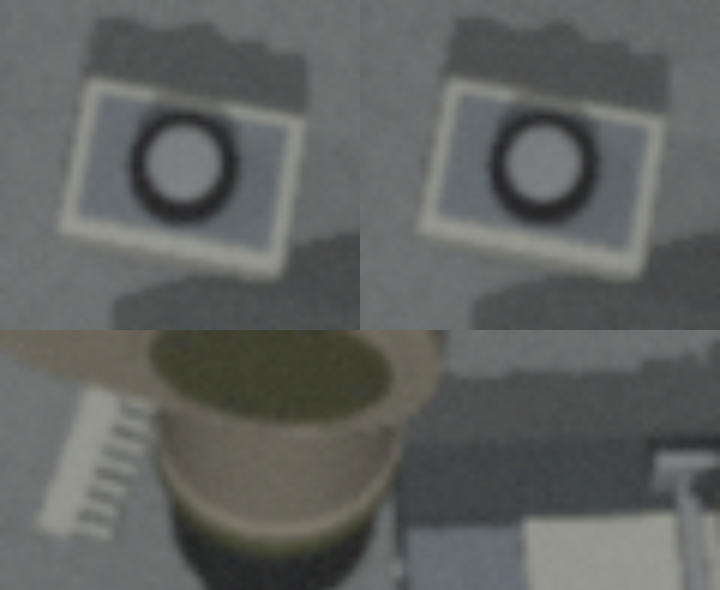

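View pics/tip.png

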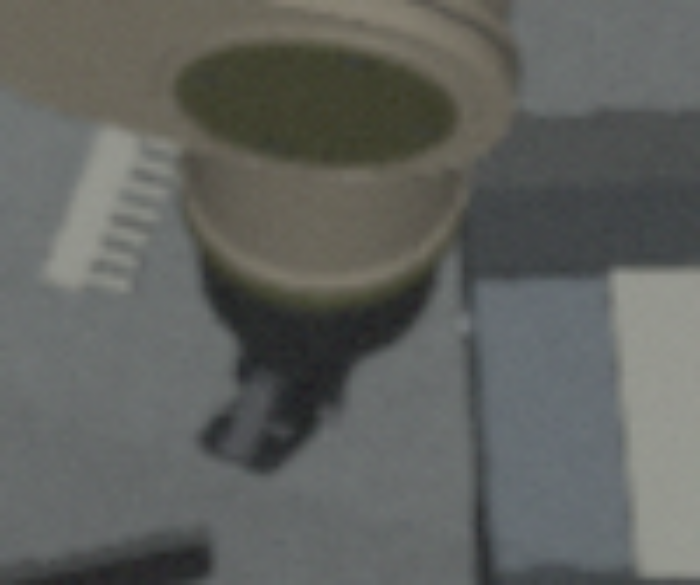

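View pics/im.png

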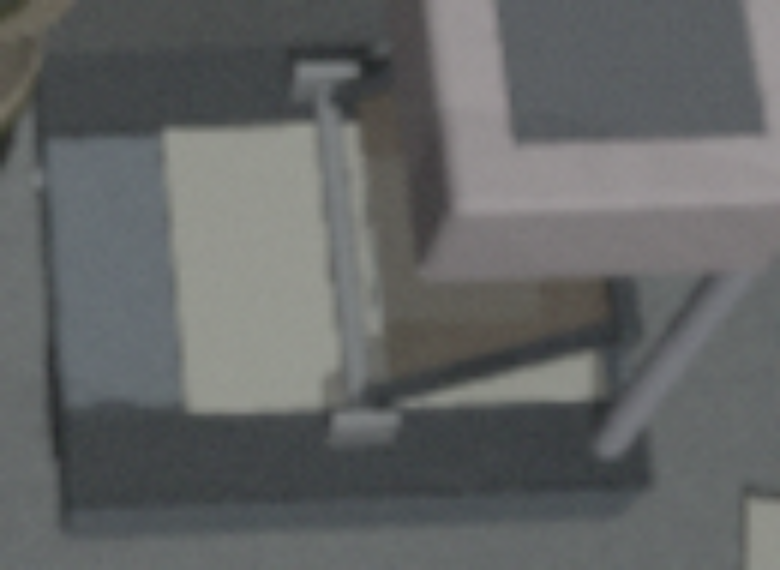

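Run:
```python
from h import *
st();print(manip.hand_in())
```

```text
t 14.78 P [ 0.4726 -0.0954  0.1765] loc [-202.8  -52.7  176.5] el 89.6 az -128.5 q [-1.1863 -0.0477  1.291   1.8965  0.0541  1.2624  1.2483] F [ 0.2 -1.  -0.3] w 0.002797703934446136
the job is handed in; nothing more can be done
None
```

I handed the job in at 14.8 s. The filter stand is back under the camera head, and the button on the white control box was pressed fully down and released.

**Stand:** I pushed it from below with the gripper shut and tilted about 50°. It went over upright and snapped back. The last picture shows the pane leaning back under the camera head, with no sign that the gripper touched the head.

**Button:** The resistance rose like a spring to about 5–7 N over roughly 6 mm. It then met a firm stop, where the force reached about 31 N. The last picture shows the button up again.

**Other objects:** By eye, the knob, look-alike boxes, marker, comb, bottle and beaker are where they were. I did not measure them. The glass plate shows only faintly through the pane, so I could not check its exact position.

**Checks that disagreed:**
- **Button height:** I met the button with the reported tool tip about 29 mm lower than the height I found from the images. I relied on the force there.
- **Stand angle:** The stand was still only about upright when the reported tip was 12 mm past the hinge, so I pushed another 15 mm. Both suggest that the shut fingers end short of the reported tip.

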